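Set up the drop-front of a bathroom cabinet

TASK

Get the little white bathroom cabinet ready for use: pull both wooden slide-out supports all the way out by their black pulls, and only then swing the drop-front flap down so that it rests level on the two of them. Leave the drawer between the supports shut and do not move the things standing around or on the cabinet.

Things in the scene. Friction and masses are not known exactly. Their poses are not given: they have to be found in the camera images.
- left_support (a joint): Wooden slide-out support (bar 22 mm wide, 44 mm tall) at the cabinet's left end as the robot sees it (+y). Value: m pulled out, 0 pushed in, 0.09 fully out at its stop. It slides straight out of the cabinet's front towards the robot (along -x of flap_hinge) and stays where it is left; 2 to 3 N moves it slowly.
- right_support (a joint): The same support at the cabinet's right end (-y): 0 pushed in, 0.09 fully out.
- left_pull (a point): Centre of the black pull block on the left support's front end: 24 mm along the pull direction, 16 mm wide, 32 mm tall, 40 mm above the counter, on a thin 27 mm stem. The room above it and on both sides is free: pinch it across its width from above. Moves with the support; its x axis points into the cabinet, y to the left along its front, z up.
- right_pull (a point): The same point on the right support's pull. The two pulls stand 250 mm apart; a small round steel drawer knob lies midway between them and must not be pulled.
- flap (a joint): Flap, 310 mm wide, 12 mm thick, 160 mm from hinge line to free edge, white with a wooden edge strip. Value in rad: 0 closed, leaning back (away from the robot) 30 degrees from upright; 0.52 upright; 2.094 level, pointing at the robot. Supports that are out stop it at level. Damped, stiff hinge: stays put near upright, sinks slowly by itself within 40 degrees of level; 6 N at the edge moves it.
- flap_hinge (a point): Middle of the flap's hinge line, fixed to the cabinet, 62 mm above the counter, on the flap's outer face (the underside once level). The flap turns about its y axis. x points into the cabinet (level, away from the robot), y left along the hinge, z up. The cabinet is 320 mm wide; its flat top is 150 mm above the counter, from 65 to 200 mm behind the hinge line.
- flap_edge (a point): Middle of the flap's free edge, on its inner face (160 mm from the hinge line, 12 mm in from the outer face); moves with the flap. When closed, the edge stands 45 mm above the cabinet's top with free space behind: closed fingers can reach down there and draw it to the robot. Its x axis is the inner face's normal (up when level), z points from hinge to edge.
- drawer (a joint): Shallow drawer with a round steel knob, between the supports: 0 shut, grows in m as it is pulled out. It is to stay shut.
- lotion: Green lotion bottle, 60 mm across, 150 mm tall, standing on the counter beside the cabinet; origin at the centre of its underside, z up. Not to be moved.
- tumbler: Blue tumbler holding two toothbrushes, 70 mm across the rim, 160 mm tall with the brushes, standing beside the cabinet; origin at the centre of its underside. Not to be moved.
- cream_jar: Small amber cream jar with an orange lid, 52 mm across, 36 mm tall, standing at the back left of the cabinet's top; origin at the centre of its underside. Not to be moved.

How it is judged:
On the way, in this order (a step that is already met when the one before it is completed fails the run):
1. both supports are pulled out while the flap is still up (value of joint each of left_support, right_support above 0.075 m and value of joint flap below 0.8 rad), for 0.2 s.
2. the flap is lowered to level with both supports out (value of joint each of left_support, right_support above 0.075 m and value of joint flap between 1.94 and 2.2 rad), for 0.2 s.
At the end, for the whole second after the job is handed in: Both supports are out by more than 75 mm (of 90), the flap lies still and level on them (joint 1.94 to 2.2 rad, level being 2.094), and the drawer is shut to within 20 mm (all of step 2 and velocity of joint flap below 0.1 rad/s and value of joint drawer below 0.02 m); the robot touches nothing.
It fails at once if the flap is lowered past upright while a support is not out (value of joint flap above 0.8 rad and value of joint any of left_support, right_support below 0.06 m).
It fails at once if the drawer is pulled open by more than 20 mm (value of joint drawer above 0.02 m).
It fails at once if the lotion bottle, the tumbler or the cream jar is moved by more than 30 mm or tipped over (distance of any of lotion, tumbler, cream_jar from where it was at the start of the episode above 0.03 m or angle between any of lotion, tumbler, cream_jar's own z axis and vertical above 0.5 rad).
It also fails if it takes over 62 s, if anything falls off the work surface, if the arm or the gripper's body presses on something with over 40 N, if the wrist force passes 120 N, or if a joint passes its speed limit or range.

ROBOT

A 6-joint arm with a two-finger parallel gripper is mounted at the origin on the work surface. World frame = base frame: x ahead of the robot, y to its left, z up, the work surface at z = 0. Lengths are in m, angles in rad, forces in N, time in s.
With the tool pointing down it reaches from about 0.35 to 0.775 m from the base axis. Payload 7.3 kg.
Tool frame: the origin (TCP) lies midway between the tips of the shut fingers; the grasp point (between the pads) lies 19 mm behind it; z points along the fingers, y is the line along which they close (so a half turn about z gives the same grasp; the last joint's range is limited). The gripper opens to 92 mm and grips with 3 to 60 N. Pads are 19 mm wide; open, the fingers measure 130 mm over their backs; the gripper's body (75 mm by 190 mm) begins 47 mm behind the grasp point.
Start: joints at [1.192, 0.342, 1.524, -0, 1.275, -0.146], TCP at [0.121, 0.511, 0.227] pointing down, gripper open.
Joint ranges: [-2.53, 2.53], [-0.77, 2.02], [0.04, 2.7], [-1, 4.14], [0.28, 2.66], [-3.11, 3.11]. Speed limits (rad/s): [2.57, 2.57, 3.14, 3.14, 3.14, 3.14].

INTERFACE

Orientations are given as [roll, pitch, yaw] about the fixed x, y, z axes, in that order (R = Rz(yaw) Ry(pitch) Rx(roll)).
In Python, from bench import env gives the robot as it stands. The module is installed in compiled form; this text tells all that it offers.
- The arm moves only by the tool drive_tool, never from a script. Its argument "series" is a list of rows, each an object with "gripper": the closure, from 0 (fully open) to 1 (shut); "slide": the shift along the tool's x, y, z in m, a list of three; "yaw": the turn about the tool's z in rad. In form: [{"gripper": gripper, "slide": [dx, dy, dz], "yaw": yaw}, ...]. A call has 1 to 5 rows; each row is the pose to reach, as a shift and turn from the pose commanded when the call began, along the tool's axes at that moment; what a row does not reach only later rows make up. A row lasts 1/12 s, in which the tool goes at most 41.7 mm and 7.16 degrees, less where a joint would pass 70% of its speed; a pose out of reach is approached as far as the arm can. A call with a gripper value outside its range is refused whole. The fingers move at their own pace and stop on an object; "force" is the grip in N (left out, the last holds). Time passes only in rows, so rows that repeat a pose let the fingers close. It gives the time, the measured TCP pose, the force, the opening and the grip force at its end, in the units of the state.
- env.observe(): the state, without advancing time (a new reading comes with each control period).
- env.snapshot(name): name is "scene" or "top" or "wrist"; returns a dict with "image" (400x640x3 uint8, red, green, blue), "intrinsics" (3x3 intrinsics, pixels), "xyz" and "rotation" of the camera in the world. Camera axes: x right, y down, z forward; pixel columns grow to the right and rows downward; lengths in m; the calibration is good to about 2 mm. A picture is of the moment at which its call begins. There is no depth.
- env.hand_in(): hands the job in; it is judged then, once.
The state is a dict: "t": time; "joint_pos": joint angles; "qvel": joint speeds; "joint_efforts": joint torques, N m; "tool_pos": TCP position; "ee_rot": TCP orientation; "ft_force": force on the tool from outside, world axes, zero at the start; "torque": the same for the moment, N m; "width": finger opening in m; "grip_force": force on a finger pad.
Only numpy, scipy, OpenCV 4.12 (cv2) and the standard library are available. Lean on these libraries where they do the work, as an engineer would, in place of code of your own. Each camera call takes 0.05 s, during which the arm holds its last target. There are 200 camera calls.

## Working session

There is one attempt and no reset: what is moved stays moved. The work goes in short steps, Python scripts to look and compute and a tool call to move; the robot and the scene stay as the last step left them, time stands still between calls to the robot, and variables do not carry over. Pictures are saved under pics/ and viewed, at most 10 in all, crops included, and the job is handed in when it is done.

Besides the shell and the picture viewer there is one more tool, called after "Call:" by a JSON object that holds its "op" and its "data". drive_tool: Moves the arm, as the interface text tells. Its arguments: {"type":"object","properties":{"series":{"type":"array","items":{"type":"object","properties":{"gripper":{"type":"number"},"slide":{"type":"array","items":{"type":"number"}},"yaw":{"type":"number"}}}},"force":{"type":"number"}},"required":["series"]}

```bash
mkdir -p pics
python3 - <<'E'
from bench import env
import cv2
for n in("scene","top"):
    s=env.snapshot(n); cv2.imwrite(f"pics/{n}0.png",s["image"][:,:,::-1])
    print(n,s["intrinsics"],s["xyz"],s["rotation"])
print(env.observe())
E
```

```text
scene [[408.44084435   0.         321.14070338]
 [  0.         408.44084435 199.68898455]
 [  0.           0.           1.        ]] [1.17453186 0.40143479 1.00072117] [-2.48405833  0.0027479   2.21619012]
top [[416.33349647   0.         311.98812691]
 [  0.         416.33349647 204.46397593]
 [  0.           0.           1.        ]] [0.47597065 0.04333077 1.2841781 ] [-2.97875039 -0.0331122  -1.55232103]
{'t': 0.1, 'joint_pos': array([ 1.19203252e+00,  3.42653656e-01,  1.52488831e+00,  6.48400666e-06,
        1.27536711e+00, -1.45989096e-01]), 'qvel': array([-0.00024975, -0.0020482 , -0.0037259 ,  0.00126918, -0.00066503,
       -0.00113341]), 'joint_efforts': array([ 7.71225568e-04, -4.32000017e+01, -2.44692868e+01,  7.18236063e-02,
        5.26276231e-02, -3.28504063e-05]), 'tool_pos': array([0.12095088, 0.51053097, 0.22612571]), 'ee_rot': array([-3.14029114e+00, -1.97635950e-04,  2.90881592e+00]), 'ft_force': array([-0.53462984, -0.3302282 , -0.20991476]), 'torque': array([-0.05572484,  0.00379393,  0.00952657]), 'grip_force': 0.0, 'width': 0.09173755626012686}
```

View pics/scene0.png

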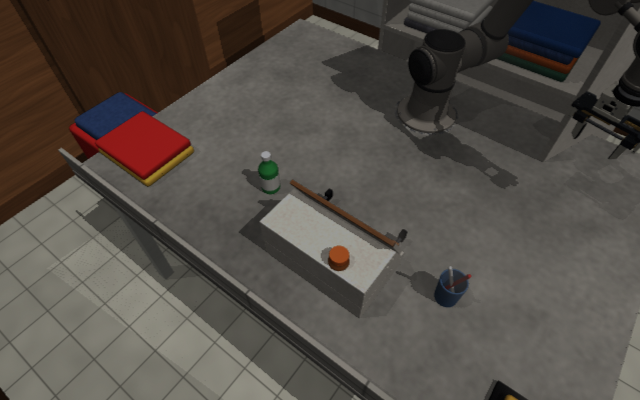

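View pics/top0.png

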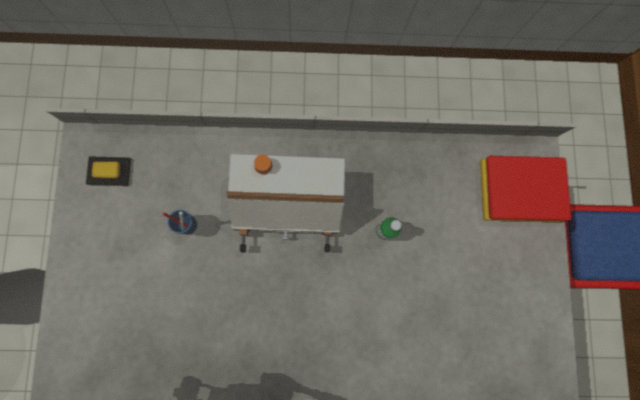

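The scene view shows the cabinet with the orange-lidded jar at (339,258), and the flap closed with its wooden strip running from (292,183) to (393,244). In the top view the black pulls are at about (243,247) on the left and (327,247) on the right. The knob is at (287,236), the strip is on row ~195, the tumbler is at (181,222) and the lotion is at (390,229).

```bash
cat > h.py <<'E'
import numpy as np, cv2
from scipy.spatial.transform import Rotation as R
def cast(s,uv,z):
    d=R.from_euler("xyz",s["rotation"]).as_matrix()@np.linalg.inv(s["intrinsics"])@np.array([*uv,1.])
    return s["xyz"]+d*(z-s["xyz"][2])/d[2]
def blobs(mask,roi,amin=8):
    c0,r0,c1,r1=roi
    n,_,st,ce=cv2.connectedComponentsWithStats(mask[r0:r1,c0:c1].astype(np.uint8))
    return [(ce[i]+[c0,r0],st[i]+[c0,r0,0,0,0]) for i in range(1,n) if st[i][4]>=amin]
E
python3 - <<'E'
from bench import env
from h import *
s=env.snapshot("top"); im=s["image"].astype(int)
print("pulls")
for c,st in blobs(im.max(2)<45,(225,225,345,260)): print(c,st,cast(s,c,.05)[:2].round(4))
hsv=cv2.cvtColor(s["image"],cv2.COLOR_RGB2HSV)
print("wood")
for c,st in blobs((hsv[...,1]>90)&(hsv[...,0]<20),(215,180,350,245)):
    print(c,st,cast(s,c,.2)[:2].round(4),cast(s,c,.06)[:2].round(4))
s2=env.snapshot("scene"); im=s2["image"].astype(int)
for c,st in blobs(im.max(2)<40,(300,180,420,255)): print("scene",c,st,cast(s2,c,.04)[:2].round(4))
hs=cv2.cvtColor(s2["image"],cv2.COLOR_RGB2HSV)
ys,xs=np.nonzero(((hs[...,1]>90)&(hs[...,0]<20))[175:250,285:400]); print("strip",xs.min()+285,ys[xs.argmin()]+175,xs.max()+285,ys[xs.argmax()]+175)
v=cv2.resize(s["image"][140:260,210:360],None,fx=5,fy=5,interpolation=2)
cv2.imwrite("pics/crop.png",v[:,:,::-1])
E
```

```text
pulls
[242.92307692 247.61538462] [241 245   4   6  13] [0.5462 0.2069]
wood
[284.60629921 196.63779528] [227 192 117  10 635] [0.6741 0.0835] [0.6996 0.0887]
[243.30555556 231.86111111] [240 230   8   5  36] [0.5784 0.1879] [0.5917 0.2065]
[327.35714286 233.28571429] [324 232   8   3  14] [ 0.5795 -0.0309] [ 0.5928 -0.0405]
scene [328.47142857 194.12857143] [325 189   8  12  70] [ 0.5534 -0.042 ]
scene [310.61111111 197.05555556] [300 190  20  14  36] [ 0.5944 -0.078 ]
scene [355.47297297 224.81081081] [321 203  70  44 148] [0.597  0.0852]
scene [402.36 234.5 ] [399 230   8  12  50] [0.5456 0.2079]
strip 290 182 398 243
```

View pics/crop.png

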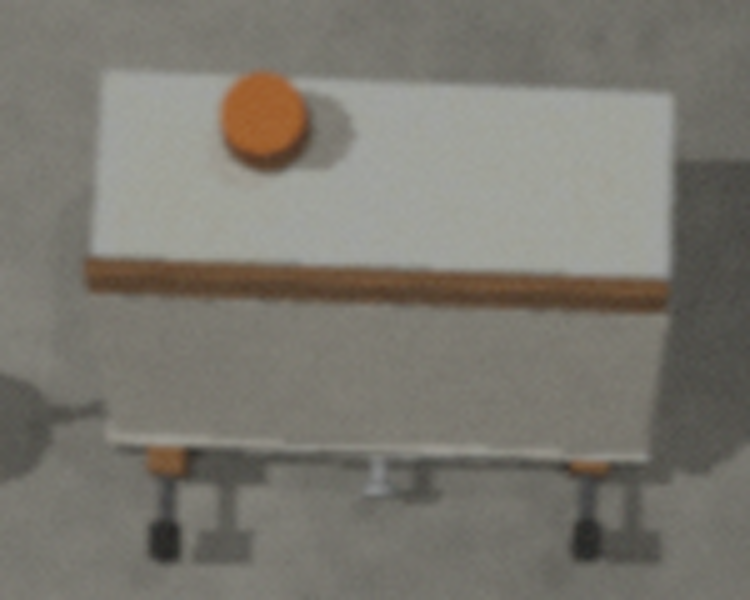

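Run:
```python
from bench import env
from h import *
s=env.snapshot("top")
f=lambda x,y:(210+(x-2)/5,140+(y-2)/5)
for n,p,z in [("stripL",f(87,277),.2),("stripR",f(668,297),.2),("topL",f(103,72),.15),("topR",f(674,93),.15),("stemL",f(168,500),.04),("woodL",f(166,474),.062),("woodR",f(590,474),.062),("pullL",f(165,541),.05),("pullR",f(587,540),.05),("hingeL",f(107,442),.062),("hingeR",f(648,459),.062),("jar",f(265,112),.186)]:
    print(n,cast(s,p,z)[:2].round(4))
a=cast(s,f(87,277),.2);b=cast(s,f(668,297),.2);d=a-b
th=np.arctan2(-d[0],d[1]);print("theta",th)
a=cast(s,f(103,72),.15);b=cast(s,f(674,93),.15);d=a-b
print("theta2",np.arctan2(-d[0],d[1]))
a=cast(s,f(107,442),.062);b=cast(s,f(648,459),.062);d=a-b
print("theta3",np.arctan2(-d[0],d[1]))
```

```text
stripL [0.6747 0.235 ]
stripR [ 0.6715 -0.0718]
topL [0.8007 0.2409]
topR [ 0.7975 -0.0798]
stemL [0.5705 0.2085]
woodL [0.584  0.2074]
woodR [ 0.5894 -0.0411]
pullL [0.5456 0.2078]
pullR [ 0.5513 -0.0406]
hingeL [0.602  0.2427]
hingeR [ 0.599  -0.0753]
jar [0.7705 0.1463]
theta -0.0104980058917372
theta2 -0.010089385054201323
theta3 -0.00968909675413502
```

Call:
{"op": "drive_tool", "data": {"series": [{"gripper": 0, "slide": [-0.037, -0.015, 0], "yaw": -0.1}, {"gripper": 0, "slide": [-0.074, -0.03, 0], "yaw": -0.2}, {"gripper": 0, "slide": [-0.111, -0.045, 0], "yaw": -0.223}, {"gripper": 0, "slide": [-0.148, -0.06, 0], "yaw": -0.223}, {"gripper": 0, "slide": [-0.18, -0.073, 0], "yaw": -0.223}]}}

```text
t: 0.67
tool_pos: [0.2809, 0.3967, 0.2267]
ee_rot: [-3.141, 0.0, 3.132]
ft_force: [0.8, 0.7, 0.3]
width: 0.0917
grip_force: 0.0
```

Call:
{"op": "drive_tool", "data": {"series": [{"gripper": 0.3, "slide": [-0.034, -0.023, 0], "yaw": 0}, {"gripper": 0.3, "slide": [-0.068, -0.047, 0], "yaw": 0}, {"gripper": 0.3, "slide": [-0.102, -0.07, 0], "yaw": 0}, {"gripper": 0.3, "slide": [-0.135, -0.094, 0], "yaw": 0}, {"gripper": 0.3, "slide": [-0.165, -0.116, 0], "yaw": 0}]}}

```text
t: 1.08
tool_pos: [0.445, 0.2789, 0.2267]
ee_rot: [3.142, 0.0, 3.131]
ft_force: [-0.2, 0.4, -0.1]
width: 0.0654
grip_force: 0.0
```

Call:
{"op": "drive_tool", "data": {"series": [{"gripper": 0.3, "slide": [-0.034, -0.023, 0], "yaw": 0}, {"gripper": 0.3, "slide": [-0.068, -0.047, 0], "yaw": 0}, {"gripper": 0.3, "slide": [-0.104, -0.072, 0], "yaw": 0}, {"gripper": 0.3, "slide": [-0.104, -0.072, 0.02], "yaw": 0}, {"gripper": 0.3, "slide": [-0.104, -0.072, 0.05], "yaw": 0}]}}

```text
t: 1.5
tool_pos: [0.5503, 0.2059, 0.1782]
ee_rot: [3.14, 0.006, 3.128]
ft_force: [0.1, 0.9, -1.0]
width: 0.0643
grip_force: 0.0
```

Call:
{"op": "drive_tool", "data": {"series": [{"gripper": 0.3, "slide": [0, 0, 0.03], "yaw": 0}, {"gripper": 0.3, "slide": [0, 0, 0.06], "yaw": 0}, {"gripper": 0.3, "slide": [0, 0, 0.09], "yaw": 0}, {"gripper": 0.3, "slide": [0, 0, 0.1], "yaw": 0}, {"gripper": 0.3, "slide": [0, 0, 0.1], "yaw": 0}]}}

```text
t: 1.92
tool_pos: [0.5448, 0.2072, 0.074]
ee_rot: [-3.14, -0.006, 3.132]
ft_force: [-0.2, -0.1, -1.0]
width: 0.0645
grip_force: 0.0
```

Run:
```python
from bench import env
import cv2
s=env.snapshot("wrist"); cv2.imwrite("pics/w1.png",s["image"][:,:,::-1]); print(env.observe()["tool_pos"])
```

```text
[0.54622319 0.2076241  0.07626856]
```

View pics/w1.png

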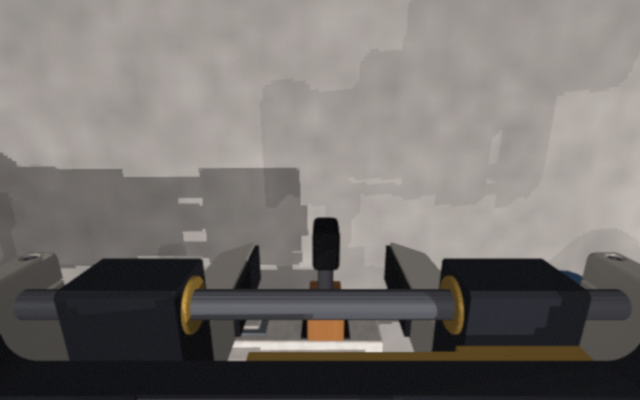

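The wrist view shows the black pull at (326,243), midway between the fingers (pads at 258 and 387). I'll descend and close.

Call:
{"op": "drive_tool", "data": {"series": [{"gripper": 0.3, "slide": [0, 0, 0.025], "yaw": 0}, {"gripper": 0.3, "slide": [0, 0, 0.05], "yaw": 0}, {"gripper": 0.3, "slide": [0, 0, 0.052], "yaw": 0}, {"gripper": 0.9, "slide": [0, 0, 0.052], "yaw": 0}, {"gripper": 0.9, "slide": [0, 0, 0.052], "yaw": 0}], "force": 20}}

```text
t: 2.38
tool_pos: [0.548, 0.2081, 0.0269]
ee_rot: [3.141, 0.003, 3.132]
ft_force: [0.4, 0.1, -0.3]
width: 0.0548
grip_force: 0.0
```

Call:
{"op": "drive_tool", "data": {"series": [{"gripper": 0.9, "slide": [0, 0, 0], "yaw": 0}, {"gripper": 0.9, "slide": [0, 0, 0], "yaw": 0}, {"gripper": 0.9, "slide": [0, 0, 0], "yaw": 0}, {"gripper": 0.9, "slide": [0, 0, 0], "yaw": 0}]}}

```text
t: 2.72
tool_pos: [0.547, 0.2078, 0.0256]
ee_rot: [3.141, 0.001, 3.132]
ft_force: [-0.2, 0.6, -0.9]
width: 0.0291
grip_force: 0.0
```

Call:
{"op": "drive_tool", "data": {"series": [{"gripper": 0.9, "slide": [0, 0, 0], "yaw": 0}, {"gripper": 0.9, "slide": [0, 0, 0], "yaw": 0}, {"gripper": 0.9, "slide": [0, 0, 0], "yaw": 0}, {"gripper": 0.9, "slide": [0, 0, 0], "yaw": 0}]}}

```text
t: 3.05
tool_pos: [0.5467, 0.2092, 0.025]
ee_rot: [3.139, 0.001, 3.131]
ft_force: [-0.4, 6.3, 0.7]
width: 0.0159
grip_force: 20.0
```

Call:
{"op": "drive_tool", "data": {"series": [{"gripper": 0.9, "slide": [0.005, 0, 0], "yaw": 0}, {"gripper": 0.9, "slide": [0.01, 0, 0], "yaw": 0}, {"gripper": 0.9, "slide": [0.016, 0, 0], "yaw": 0}, {"gripper": 0.9, "slide": [0.023, 0, 0], "yaw": 0}, {"gripper": 0.9, "slide": [0.03, 0, 0], "yaw": 0}]}}

```text
t: 3.47
tool_pos: [0.5172, 0.2096, 0.025]
ee_rot: [3.139, 0.002, 3.131]
ft_force: [2.3, 7.8, -1.6]
width: 0.0157
grip_force: 20.0
```

Call:
{"op": "drive_tool", "data": {"series": [{"gripper": 0.9, "slide": [0.009, 0.001, 0], "yaw": 0}, {"gripper": 0.9, "slide": [0.018, 0.002, 0], "yaw": 0}, {"gripper": 0.9, "slide": [0.027, 0.002, 0], "yaw": 0}, {"gripper": 0.9, "slide": [0.035, 0.002, 0], "yaw": 0}, {"gripper": 0.9, "slide": [0.042, 0.002, 0], "yaw": 0}]}}

```text
t: 3.88
tool_pos: [0.474, 0.2103, 0.025]
ee_rot: [3.141, 0.001, 3.132]
ft_force: [2.6, -1.8, 1.8]
width: 0.0161
grip_force: 20.0
```

Call:
{"op": "drive_tool", "data": {"series": [{"gripper": 0.9, "slide": [0.002, 0, 0], "yaw": 0}, {"gripper": 0.9, "slide": [0.004, 0, 0], "yaw": 0}, {"gripper": 0.9, "slide": [0.006, 0, 0], "yaw": 0}, {"gripper": 0.9, "slide": [0.008, 0, 0], "yaw": 0}]}}

```text
t: 4.22
tool_pos: [0.4699, 0.2104, 0.0251]
ee_rot: [3.141, 0.007, 3.132]
ft_force: [16.0, -5.6, -8.3]
width: 0.0158
grip_force: 20.0
```

Call:
{"op": "drive_tool", "data": {"series": [{"gripper": 0.3, "slide": [-0.004, 0, 0], "yaw": 0}, {"gripper": 0.3, "slide": [-0.004, 0, 0], "yaw": 0}, {"gripper": 0.3, "slide": [-0.004, 0, 0], "yaw": 0}, {"gripper": 0.3, "slide": [-0.004, 0, 0], "yaw": 0}, {"gripper": 0.3, "slide": [-0.004, 0, 0], "yaw": 0}]}}

```text
t: 4.63
tool_pos: [0.47, 0.2105, 0.0245]
ee_rot: [-3.142, -0.001, 3.132]
ft_force: [0.3, 0.4, -1.4]
width: 0.044
grip_force: 0.0
```

Call:
{"op": "drive_tool", "data": {"series": [{"gripper": 0.3, "slide": [0, 0, -0.025], "yaw": 0}, {"gripper": 0.3, "slide": [0, 0, -0.06], "yaw": 0}, {"gripper": 0.3, "slide": [0, 0, -0.095], "yaw": 0}, {"gripper": 0.3, "slide": [0, -0.035, -0.095], "yaw": 0}, {"gripper": 0.3, "slide": [0, -0.07, -0.095], "yaw": 0}]}}

```text
t: 5.05
tool_pos: [0.4709, 0.1412, 0.1219]
ee_rot: [3.141, 0.005, 3.136]
ft_force: [0.7, 0.7, -1.0]
width: 0.0642
grip_force: 0.0
```

Call:
{"op": "drive_tool", "data": {"series": [{"gripper": 0.3, "slide": [-0.015, -0.036, 0], "yaw": 0}, {"gripper": 0.3, "slide": [-0.03, -0.072, 0], "yaw": 0}, {"gripper": 0.3, "slide": [-0.045, -0.108, 0], "yaw": 0}, {"gripper": 0.3, "slide": [-0.06, -0.144, 0], "yaw": 0}, {"gripper": 0.3, "slide": [-0.075, -0.175, 0], "yaw": 0}]}}

```text
t: 5.47
tool_pos: [0.5433, -0.0375, 0.1197]
ee_rot: [3.142, -0.0, 3.131]
ft_force: [0.8, 1.5, -0.8]
width: 0.0641
grip_force: 0.0
```

Run:
```python
from bench import env
from h import *
s=env.snapshot("scene"); im=s["image"].astype(int)
for c,st in blobs(im.max(2)<40,(300,170,460,255),25): print("scene",c,st,cast(s,c,.04)[:2].round(4))
w=env.snapshot("wrist"); o=env.observe(); print(o["tool_pos"],o["ee_rot"],w["xyz"])
cv2.imwrite("pics/w2.png",np.hstack([cv2.resize(w["image"],(400,250)),s["image"][120:370,250:650]])[:,:,::-1])
```

```text
scene [346.72173913 172.25217391] [336 170  24   8 115] [ 0.4486 -0.0481]
scene [328.52173913 194.10144928] [325 189   8  12  69] [ 0.5533 -0.0419]
scene [310.36666667 197.03333333] [300 190  20  14  30] [ 0.5948 -0.0787]
scene [415.81818182 217.12727273] [412 212   8  12  55] [0.4708 0.209 ]
scene [379.69230769 239.80769231] [373 236  15   9  26] [0.5983 0.1666]
[ 0.54496529 -0.03968388  0.11965013] [-3.14036208e+00  1.89341728e-03  3.12716056e+00] [ 0.46791605 -0.04020507  0.27800092]
```

View pics/w2.png

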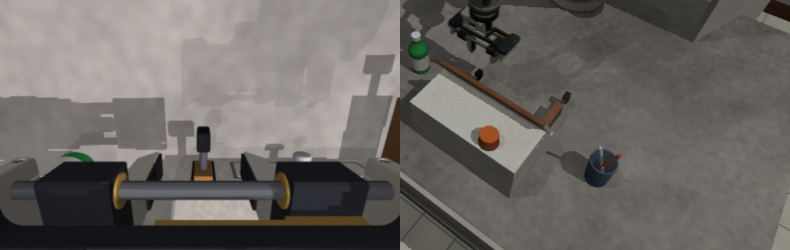

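The left support is fully out: its pull is at x=0.471. The right pull is at (203,138) in the wrist half, centred between the pads, so I'll grasp it now.

Call:
{"op": "drive_tool", "data": {"series": [{"gripper": 0.3, "slide": [-0.007, -0.001, 0.03], "yaw": 0}, {"gripper": 0.3, "slide": [-0.007, -0.001, 0.06], "yaw": 0}, {"gripper": 0.3, "slide": [-0.007, -0.001, 0.085], "yaw": 0}, {"gripper": 0.3, "slide": [-0.007, -0.001, 0.095], "yaw": 0}, {"gripper": 0.9, "slide": [-0.007, -0.001, 0.095], "yaw": 0}]}}

```text
t: 5.98
tool_pos: [0.548, -0.0353, 0.0224]
ee_rot: [3.14, -0.006, 3.132]
ft_force: [-0.9, -0.6, 0.4]
width: 0.061
grip_force: 0.0
```

Call:
{"op": "drive_tool", "data": {"series": [{"gripper": 0.9, "slide": [0, 0, 0], "yaw": 0}, {"gripper": 0.9, "slide": [0, 0, 0], "yaw": 0}, {"gripper": 0.9, "slide": [0, 0, 0], "yaw": 0}, {"gripper": 0.9, "slide": [0, 0, 0], "yaw": 0}, {"gripper": 0.9, "slide": [0, 0, 0], "yaw": 0}]}}

```text
t: 6.4
tool_pos: [0.5507, -0.0364, 0.0258]
ee_rot: [-3.141, 0.002, 3.132]
ft_force: [-0.4, -0.7, -0.3]
width: 0.0288
grip_force: 0.0
```

Call:
{"op": "drive_tool", "data": {"series": [{"gripper": 0.9, "slide": [0, 0, 0], "yaw": 0}, {"gripper": 0.9, "slide": [0, 0, 0], "yaw": 0}, {"gripper": 0.9, "slide": [0, 0, 0], "yaw": 0}, {"gripper": 0.9, "slide": [0, 0, 0], "yaw": 0}, {"gripper": 0.9, "slide": [0, 0, 0], "yaw": 0}]}}

```text
t: 6.82
tool_pos: [0.5509, -0.0407, 0.0255]
ee_rot: [-3.136, 0.002, 3.132]
ft_force: [-2.0, -19.4, -0.1]
width: 0.0161
grip_force: 20.0
```

Call:
{"op": "drive_tool", "data": {"series": [{"gripper": 0.9, "slide": [0.002, -0.004, 0], "yaw": 0}, {"gripper": 0.9, "slide": [0.01, -0.005, 0], "yaw": 0}, {"gripper": 0.9, "slide": [0.018, -0.005, 0], "yaw": 0}, {"gripper": 0.9, "slide": [0.026, -0.005, 0], "yaw": 0}, {"gripper": 0.9, "slide": [0.035, -0.005, 0], "yaw": 0}]}}

```text
t: 7.23
tool_pos: [0.5157, -0.0404, 0.0254]
ee_rot: [3.141, 0.003, 3.132]
ft_force: [2.1, 4.8, 3.1]
width: 0.0158
grip_force: 20.0
```

Call:
{"op": "drive_tool", "data": {"series": [{"gripper": 0.9, "slide": [0.009, 0, 0], "yaw": 0}, {"gripper": 0.9, "slide": [0.018, 0, 0], "yaw": 0}, {"gripper": 0.9, "slide": [0.027, 0, 0], "yaw": 0}, {"gripper": 0.9, "slide": [0.035, 0, 0], "yaw": 0}, {"gripper": 0.9, "slide": [0.04, 0, 0], "yaw": 0}]}}

```text
t: 7.65
tool_pos: [0.475, -0.0399, 0.0254]
ee_rot: [3.141, 0.002, 3.131]
ft_force: [2.9, 5.2, 2.3]
width: 0.016
grip_force: 20.0
```

Call:
{"op": "drive_tool", "data": {"series": [{"gripper": 0.9, "slide": [0.002, 0, 0], "yaw": 0}, {"gripper": 0.9, "slide": [0.004, 0, 0], "yaw": 0}, {"gripper": 0.9, "slide": [0.006, 0, 0], "yaw": 0}, {"gripper": 0.9, "slide": [0.008, 0, 0], "yaw": 0}]}}

```text
t: 7.98
tool_pos: [0.4676, -0.0398, 0.0254]
ee_rot: [3.141, 0.002, 3.131]
ft_force: [2.6, 6.3, 3.0]
width: 0.0155
grip_force: 20.0
```

Call:
{"op": "drive_tool", "data": {"series": [{"gripper": 0.9, "slide": [0.002, 0, 0], "yaw": 0}, {"gripper": 0.9, "slide": [0.004, 0, 0], "yaw": 0}, {"gripper": 0.9, "slide": [0.006, 0, 0], "yaw": 0}, {"gripper": 0.9, "slide": [0.006, 0, 0], "yaw": 0}]}}

```text
t: 8.32
tool_pos: [0.4645, -0.0398, 0.0255]
ee_rot: [3.141, 0.008, 3.131]
ft_force: [11.9, 8.3, -5.4]
width: 0.0153
grip_force: 20.0
```

Call:
{"op": "drive_tool", "data": {"series": [{"gripper": 0.3, "slide": [-0.003, 0, 0], "yaw": 0}, {"gripper": 0.3, "slide": [-0.003, 0, 0], "yaw": 0}, {"gripper": 0.3, "slide": [-0.003, 0, 0], "yaw": 0}, {"gripper": 0.3, "slide": [-0.003, 0, 0], "yaw": 0}, {"gripper": 0.3, "slide": [-0.003, 0, 0], "yaw": 0}]}}

```text
t: 8.73
tool_pos: [0.4637, -0.0406, 0.0246]
ee_rot: [3.141, -0.001, 3.132]
ft_force: [-0.4, 0.1, -0.2]
width: 0.0443
grip_force: 0.0
```

Call:
{"op": "drive_tool", "data": {"series": [{"gripper": 0.3, "slide": [0, 0, -0.025], "yaw": 0}, {"gripper": 0.3, "slide": [0, 0, -0.06], "yaw": 0}, {"gripper": 0.9, "slide": [0, 0, -0.1], "yaw": 0}, {"gripper": 1, "slide": [0, 0.035, -0.12], "yaw": 0}, {"gripper": 1, "slide": [0, 0.06, -0.15], "yaw": 0}]}}

```text
t: 9.15
tool_pos: [0.4639, 0.0199, 0.1755]
ee_rot: [3.141, -0.001, 3.129]
ft_force: [0.2, 0.1, -0.5]
width: 0.047
grip_force: 0.0
```

Call:
{"op": "drive_tool", "data": {"series": [{"gripper": 1, "slide": [0, 0.012, -0.035], "yaw": 0}, {"gripper": 1, "slide": [0, 0.025, -0.07], "yaw": 0}, {"gripper": 1, "slide": [-0.02, 0.035, -0.1], "yaw": 0}, {"gripper": 1, "slide": [-0.055, 0.045, -0.1], "yaw": 0}, {"gripper": 1, "slide": [-0.09, 0.055, -0.1], "yaw": 0}]}}

```text
t: 9.57
tool_pos: [0.5566, 0.0742, 0.2779]
ee_rot: [-3.142, 0.006, 3.132]
ft_force: [0.3, 0.2, -0.1]
width: 0.0138
grip_force: 0.0
```

Call:
{"op": "drive_tool", "data": {"series": [{"gripper": 1, "slide": [-0.035, 0, 0], "yaw": 0}, {"gripper": 1, "slide": [-0.07, 0, 0], "yaw": 0}, {"gripper": 1, "slide": [-0.105, 0, 0], "yaw": 0}, {"gripper": 1, "slide": [-0.14, 0, 0], "yaw": 0}, {"gripper": 1, "slide": [-0.168, 0, 0], "yaw": 0}]}}

```text
t: 9.98
tool_pos: [0.7247, 0.0716, 0.2737]
ee_rot: [-3.142, -0.001, 3.131]
ft_force: [0.8, 0.1, 0.1]
width: 0.0005
grip_force: 0.0
```

Run:
```python
from bench import env
from h import *
s=env.snapshot("scene"); t=env.snapshot("top"); w=env.snapshot("wrist"); o=env.observe(); print(o["tool_pos"],o["width"])
f=lambda x,y:(210+(x-2)/5,140+(y-2)/5)
print("edge back",cast(t,f(378,268),.1946),"edge outer",cast(t,f(378,288),.2))
cv2.imwrite("pics/f1.png",np.hstack([cv2.resize(t["image"][120:270,200:380],(396,330)),s["image"][40:370,230:630]])[:,:,::-1])
```

```text
[0.72404359 0.0714401  0.27103974] 0.0003679220336777142
edge back [0.68437013 0.08238338 0.1946    ] edge outer [0.67258304 0.08187906 0.2       ]
```

View pics/f1.png

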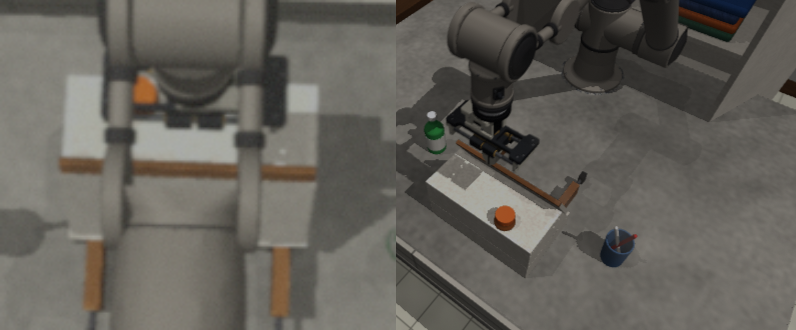

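The top half shows both wooden supports out (columns 93 and 281), the flap still up (strip on row 168) and the fingers behind the strip. I'll lower them behind the edge.

Call:
{"op": "drive_tool", "data": {"series": [{"gripper": 1, "slide": [0, 0, 0.025], "yaw": 0}, {"gripper": 1, "slide": [0, 0, 0.05], "yaw": 0}, {"gripper": 1, "slide": [0, 0, 0.075], "yaw": 0}, {"gripper": 1, "slide": [0, 0, 0.095], "yaw": 0}, {"gripper": 1, "slide": [0, 0, 0.102], "yaw": 0}]}}

```text
t: 10.55
tool_pos: [0.7205, 0.0719, 0.1697]
ee_rot: [-3.142, -0.006, 3.132]
ft_force: [0.0, 0.6, -0.6]
width: 0.0003
grip_force: 0.0
```

Call:
{"op": "drive_tool", "data": {"series": [{"gripper": 1, "slide": [0.008, 0, 0], "yaw": 0}, {"gripper": 1, "slide": [0.016, 0, 0], "yaw": 0}, {"gripper": 1, "slide": [0.024, 0, 0], "yaw": 0}, {"gripper": 1, "slide": [0.032, 0, 0], "yaw": 0}, {"gripper": 1, "slide": [0.04, 0, 0], "yaw": 0}]}}

```text
t: 10.97
tool_pos: [0.6854, 0.0722, 0.177]
ee_rot: [3.141, 0.011, 3.132]
ft_force: [7.5, 0.4, 6.2]
width: 0.0001
grip_force: 3.8
```

Call:
{"op": "drive_tool", "data": {"series": [{"gripper": 1, "slide": [0.007, 0, -0.003], "yaw": 0}, {"gripper": 1, "slide": [0.014, 0, -0.005], "yaw": 0}, {"gripper": 1, "slide": [0.021, 0, -0.007], "yaw": 0}, {"gripper": 1, "slide": [0.028, 0, -0.009], "yaw": 0}, {"gripper": 1, "slide": [0.035, 0, -0.01], "yaw": 0}]}}

```text
t: 11.38
tool_pos: [0.6489, 0.0726, 0.1858]
ee_rot: [3.141, 0.006, 3.132]
ft_force: [5.0, 0.1, 2.8]
width: 0.0008
grip_force: 2.0
```

Call:
{"op": "drive_tool", "data": {"series": [{"gripper": 1, "slide": [0.006, 0, -0.001], "yaw": 0}, {"gripper": 1, "slide": [0.012, 0, -0.002], "yaw": 0}, {"gripper": 1, "slide": [0.018, 0, -0.003], "yaw": 0}, {"gripper": 1, "slide": [0.024, 0, -0.004], "yaw": 0}, {"gripper": 1, "slide": [0.03, 0, -0.004], "yaw": 0}]}}

```text
t: 11.8
tool_pos: [0.6177, 0.073, 0.1867]
ee_rot: [3.141, -0.0, 3.132]
ft_force: [3.0, 0.5, 3.1]
width: 0.0006
grip_force: 1.8
```

Call:
{"op": "drive_tool", "data": {"series": [{"gripper": 1, "slide": [0.006, 0, 0], "yaw": 0}, {"gripper": 1, "slide": [0.013, 0, 0], "yaw": 0}, {"gripper": 1, "slide": [0.02, 0, 0], "yaw": 0}, {"gripper": 1, "slide": [0.027, 0, 0], "yaw": 0}, {"gripper": 1, "slide": [0.034, 0, 0], "yaw": 0}]}}

```text
t: 12.22
tool_pos: [0.5831, 0.0733, 0.186]
ee_rot: [-3.142, -0.002, 3.132]
ft_force: [3.7, -0.2, -0.5]
width: 0.0006
grip_force: 1.3
```

Call:
{"op": "drive_tool", "data": {"series": [{"gripper": 1, "slide": [0.006, 0, 0], "yaw": 0}, {"gripper": 1, "slide": [0.012, 0, 0.001], "yaw": 0}, {"gripper": 1, "slide": [0.018, 0, 0.002], "yaw": 0}, {"gripper": 1, "slide": [0.025, 0, 0.004], "yaw": 0}, {"gripper": 1, "slide": [0.032, 0, 0.006], "yaw": 0}]}}

```text
t: 12.63
tool_pos: [0.5516, 0.0736, 0.1806]
ee_rot: [3.142, 0.0, 3.132]
ft_force: [1.9, -0.4, 0.0]
width: 0.0002
grip_force: 1.0
```

Call:
{"op": "drive_tool", "data": {"series": [{"gripper": 1, "slide": [0.006, 0, 0.004], "yaw": 0}, {"gripper": 1, "slide": [0.012, 0, 0.008], "yaw": 0}, {"gripper": 1, "slide": [0.018, 0, 0.012], "yaw": 0}, {"gripper": 1, "slide": [0.024, 0, 0.016], "yaw": 0}, {"gripper": 1, "slide": [0.03, 0, 0.021], "yaw": 0}]}}

```text
t: 13.05
tool_pos: [0.5216, 0.074, 0.1593]
ee_rot: [3.141, -0.0, 3.132]
ft_force: [1.7, 0.3, 1.4]
width: 0.0003
grip_force: 0.8
```

Call:
{"op": "drive_tool", "data": {"series": [{"gripper": 1, "slide": [0.006, 0, 0.006], "yaw": 0}, {"gripper": 1, "slide": [0.012, 0, 0.013], "yaw": 0}, {"gripper": 1, "slide": [0.018, 0, 0.021], "yaw": 0}, {"gripper": 1, "slide": [0.024, 0, 0.03], "yaw": 0}, {"gripper": 1, "slide": [0.03, 0, 0.039], "yaw": 0}]}}

```text
t: 13.47
tool_pos: [0.4915, 0.0743, 0.12]
ee_rot: [3.141, -0.0, 3.132]
ft_force: [1.1, 0.3, 0.4]
width: 0.0007
grip_force: 0.7
```

Call:
{"op": "drive_tool", "data": {"series": [{"gripper": 1, "slide": [0.002, 0, 0.005], "yaw": 0}, {"gripper": 1, "slide": [0.004, 0, 0.01], "yaw": 0}, {"gripper": 1, "slide": [0.006, 0, 0.015], "yaw": 0}, {"gripper": 1, "slide": [0.008, 0, 0.02], "yaw": 0}, {"gripper": 1, "slide": [0.009, 0, 0.025], "yaw": 0}]}}

```text
t: 13.88
tool_pos: [0.4831, 0.0743, 0.0953]
ee_rot: [3.142, -0.0, 3.132]
ft_force: [-0.9, -0.3, 0.2]
width: 0.0001
grip_force: 0.1
```

Call:
{"op": "drive_tool", "data": {"series": [{"gripper": 1, "slide": [0.001, 0, 0.004], "yaw": 0}, {"gripper": 1, "slide": [0.002, 0, 0.008], "yaw": 0}, {"gripper": 1, "slide": [0.002, 0, 0.012], "yaw": 0}, {"gripper": 1, "slide": [0.002, 0, 0.015], "yaw": 0}, {"gripper": 1, "slide": [0.002, 0, 0.018], "yaw": 0}]}}

```text
t: 14.3
tool_pos: [0.4813, 0.0743, 0.0774]
ee_rot: [3.141, 0.0, 3.132]
ft_force: [-0.1, 0.0, -0.3]
width: 0.0002
grip_force: 0.0
```

Level puts the flap's upper face at z=0.074, so I'll press gently down to there, then lift clear.

Call:
{"op": "drive_tool", "data": {"series": [{"gripper": 1, "slide": [0, 0, 0.002], "yaw": 0}, {"gripper": 1, "slide": [0, 0, 0.004], "yaw": 0}, {"gripper": 1, "slide": [0, 0, 0.004], "yaw": 0}, {"gripper": 1, "slide": [0, 0, 0.004], "yaw": 0}]}}

```text
t: 14.63
tool_pos: [0.4813, 0.0743, 0.0737]
ee_rot: [3.141, -0.0, 3.132]
ft_force: [0.0, 0.2, 0.2]
width: 0.0002
grip_force: 0.0
```

Call:
{"op": "drive_tool", "data": {"series": [{"gripper": 1, "slide": [0, 0, -0.02], "yaw": 0}, {"gripper": 1, "slide": [0, 0, -0.05], "yaw": 0}, {"gripper": 1, "slide": [0, 0, -0.085], "yaw": 0}, {"gripper": 1, "slide": [0.03, 0, -0.115], "yaw": 0}, {"gripper": 1, "slide": [0.06, 0, -0.14], "yaw": 0}]}}

```text
t: 15.05
tool_pos: [0.4217, 0.0748, 0.2157]
ee_rot: [3.141, 0.002, 3.131]
ft_force: [-0.1, 0.2, 0.0]
width: 0.0001
grip_force: 0.0
```

Call:
{"op": "drive_tool", "data": {"series": [{"gripper": 1, "slide": [0.02, 0.03, -0.02], "yaw": 0}, {"gripper": 1, "slide": [0.02, 0.06, -0.04], "yaw": 0}, {"gripper": 1, "slide": [0.02, 0.095, -0.05], "yaw": 0}, {"gripper": 1, "slide": [0.02, 0.13, -0.05], "yaw": 0}, {"gripper": 1, "slide": [0.02, 0.165, -0.05], "yaw": 0}]}}

```text
t: 15.47
tool_pos: [0.4029, 0.2418, 0.2652]
ee_rot: [3.14, 0.003, 3.131]
ft_force: [0.9, 0.4, -0.6]
width: 0.0006
grip_force: 0.0
```

Run:
```python
from bench import env
from h import *
s=env.snapshot("scene"); t=env.snapshot("top"); o=env.observe(); print(o["t"],o["tool_pos"],o["ft_force"])
cv2.imwrite("pics/f2.png",np.hstack([cv2.resize(t["image"][120:270,200:380],(396,330)),s["image"][40:370,230:630]])[:,:,::-1])
```

```text
15.5667 [0.40239565 0.24400933 0.26402582] [ 0.76594816 -0.8043802   0.38677096]
```

View pics/f2.png

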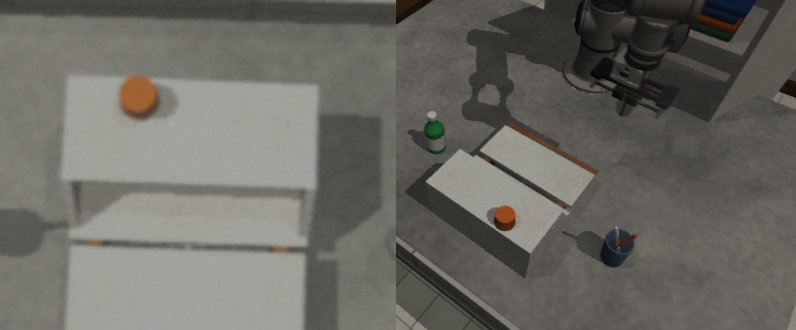

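The flap is down and both supports show under it (the wood at (95,242) and (281,248)). The jar, bottle and tumbler are where they started. I'll check that it is level from the edge height across the two views.

Run:
```python
from bench import env
from h import *
s=env.snapshot("scene"); t=env.snapshot("top")
def wood(im,roi):
    h=cv2.cvtColor(im,cv2.COLOR_RGB2HSV); m=(h[...,1]>90)&(h[...,0]<20)
    c,st=max(blobs(m,roi),key=lambda b:b[1][4]); c0,r0=st[:2]; 
    ys,xs=np.nonzero(m[r0:r0+st[3],c0:c0+st[2]]); xs+=c0; ys+=r0
    return st,[(x,ys[xs==x].mean()) for x in (xs.min(),xs.max())]
S=wood(s["image"],(300,150,460,260)); T=wood(t["image"],(200,250,380,330)); print(S,T)
for z in (.03,.05,.068,.09,.11):
    print(z,*[cast(s,p,z)[:2].round(3) for p in S[1][::-1]],*[cast(t,p,z)[:2].round(3) for p in T[1]])
```

```text
(array([340, 162,  92,  53, 481]), [(np.int64(340), np.float64(164.0)), (np.int64(431), np.float64(210.5))]) (array([230, 278, 107,   9, 628]), [(np.int64(230), np.float64(280.5)), (np.int64(336), np.float64(284.0))])
0.03 [0.416 0.231] [ 0.425 -0.09 ] [0.45  0.243] [ 0.445 -0.07 ]
0.05 [0.431 0.235] [ 0.44 -0.08] [0.45 0.24] [ 0.446 -0.068]
0.068 [0.445 0.238] [ 0.454 -0.071] [0.451 0.237] [ 0.446 -0.067]
0.09 [0.463 0.242] [ 0.471 -0.06 ] [0.451 0.234] [ 0.447 -0.065]
0.11 [0.478 0.245] [ 0.487 -0.05 ] [0.452 0.23 ] [ 0.447 -0.063]
```

The two views agree at an edge height of about 0.068 m, so the flap is level.

```bash
python3 -c "
from bench import env
print(env.hand_in())"
```

```text
the job is handed in; nothing more can be done
None
```

I handed the job in at about 15.7 s; no verdict came back. By the camera images, both supports are fully out, the flap lies level on them, and the bottle, tumbler and jar look unmoved; I never touched the drawer, but did not measure it separately.

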